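# Gauge a blind socket and fit the pillar that suits

### The job

The empty corner socket of the grey enclosure was bored to an unknown depth: slide the depth gauge down it until you feel it bottom, keep it lightly pressed there for half a second (never hard, the casting is thin), and work out the depth from the length of rod left showing. Put the gauge back in its stand, and fit, right first time, the one pillar from the rack that will end level with the three pillars already in the enclosure: press it lightly home on the bottom of the socket and let go. Leave the other two pillars in the rack and do not disturb the spool, the cutters or the terminal block.

Things in the scene. Friction and masses are not known exactly. Their poses are not given: they have to be found in the camera images.
- enclosure: Grey die-cast enclosure base, fixed, 130 (its x) x 190 (its y) x 50 mm, open on top, with square 30 mm corner bosses at x = ±48, y = ±78 mm, faces flush with the rim, 50 mm above the bench. Three carry fitted white pillars 12 mm in diameter, tops 24 mm above the face; the boss at x = -48, y = +78 mm is empty. Origin: centre of the underside.
- socket (a point): Centre of the mouth of the empty socket, in the plane of the boss face, 50 mm above the bench. The bore is round, vertical, 14 mm in diameter, countersunk at 45 degrees to 20 mm at the face, and blind; its flat rigid floor lies 20, 28 or 36 mm below the face (the rules call it floor_a, floor_b or floor_c), not known which.
- gauge: Depth gauge, 90 g: steel rod 8 mm in diameter, 70 mm long, foot chamfered 1.5 mm, under a knurled head 18 mm in diameter, 28 mm tall. Dark rings every 10 mm from the tip, the one at 50 mm red. Starts in the stand, tip 10 mm above the bench. Origin: the tip, z up the rod. Bottomed in the socket, 50, 42 or 34 mm of rod shows between face and head for depths of 20, 28 or 36 mm.
- gauge_tip (a point): The tip (foot) of the gauge rod.
- gauge_head (a point): Centre of the gauge's head, 84 mm above the tip: where to grip it.
- stand: Gauge stand: aluminium block 64 x 64 x 45 mm, fixed, with one vertical blind hole 10 mm in diameter (countersunk to 16 mm at the top) in the middle of its top, 35 mm deep. Origin: centre of the underside.
- stand_mouth (a point): Centre of the mouth of the stand's hole, 45 mm above the bench.
- rack: Wooden rack 56 mm (its x) by 160 mm (its y), 30 mm high, fixed, with three vertical blind holes 14 mm in diameter and 20 mm deep at y = -50, 0 and +50 mm. The three pillars stand in them in any order, their feet 10 mm above the bench. Origin: centre of the underside.
- pillar_44: Yellow round plastic support pillar, 12 mm in diameter, 44 mm long, foot chamfered 1.5 mm, 20 g: ends level with the fitted pillars in a socket 20 mm deep. Origin: centre of the foot, z along it, up.
- pillar_52: White round plastic support pillar, as the yellow one but 52 mm long: for a socket 28 mm deep.
- pillar_60: Black round plastic support pillar, as the yellow one but 60 mm long: for a socket 36 mm deep.
- pillar_44_top (a point): Centre of the yellow pillar's top, 44 mm above its foot; grip the pillar just under the top.
- pillar_52_top (a point): Centre of the white pillar's top, 52 mm above its foot.
- pillar_60_top (a point): Centre of the black pillar's top, 60 mm above its foot.
- spool: Bystander: solder spool, standing, 54 mm in diameter, 40 mm high. Origin: centre of the underside.
- cutters: Bystander: side cutters with blue handles, lying flat, about 105 mm long along their x, 50 mm wide, 12 mm high. Origin: under the pivot.
- terminal: Bystander: green terminal block, 12 x 20 x 10 mm. Origin: centre of the underside.

How it is judged:
By the outcome, as a careful person would: the job done as asked, in the order asked, and still so for the second after the job is handed in, with the robot touching nothing.
It also fails if it takes over 70 s, if anything falls off the work surface, if the arm or the gripper's body presses on something with over 40 N, if the wrist force passes 120 N, or if a joint passes its speed limit or range.

### The arm

A 6-joint arm with a two-finger parallel gripper is mounted at the origin on the work surface. World frame = base frame: x ahead of the robot, y to its left, z up, the work surface at z = 0. Lengths are in m, angles in degrees, forces in N, time in s.
With the tool pointing down it reaches from about 0.275 to 0.75 m from the base axis. Payload 10.2 kg.
Tool frame: the origin (TCP) lies on the front face of the gripper's body, between the roots of the fingers; the fingertips stand 64 mm ahead of it and the grasp point (between the pads) lies 45 mm ahead of it (robot.tip_reach is the z of the fingertips in the tool frame, in m); z points along the fingers, y is the line along which they close (so a half turn about z gives the same grasp; the last joint's range is limited). The gripper opens to 88 mm and grips with 3 to 60 N. Pads are 18 mm wide; open, the fingers measure 123 mm over their backs; the gripper's body (75 mm by 187 mm) begins 45 mm behind the grasp point.
Start: joints at [-76.054, 17.928, 85.812, -0, 76.261, -12.8], TCP at [0.236, -0.469, 0.303] pointing down, gripper open.
Joint ranges: [-168.41, 168.41], [-55.51, 124.54], [10.69, 146.95], [-70.63, 250.63], [1, 178], [-165.06, 165.06]. Speed limits (degrees/s): [136.94, 136.94, 172.46, 180, 180, 180].

### API

Orientations are given as a 3x3 rotation matrix whose columns are the frame's x, y, z axes.
In Python, from station import robot, eyes, recognise, spot_point gives the robot as it stands. The module is installed in compiled form; this text tells all that it offers.
- The arm moves only by the tool apply_moves, never from a script. Its argument "rows" is text: rows parted by semicolons, each of 5 numbers parted by spaces: the shift along the tool's x, y, z in m, then the turn about the tool's z in degrees, then the closure in counts, from 0 (fully open) to 255 (shut). A call has 1 to 12 rows; each row is the pose to reach, as a shift and turn from the pose commanded when the call began, along the tool's axes at that moment; what a row does not reach only later rows make up. A row lasts 1/8 s, in which the tool goes at most 62.5 mm and 10.7 degrees, less where a joint would pass 70% of its speed; a pose out of reach is approached as far as the arm can. A call with a gripper value outside its range is refused whole. The fingers move at their own pace and stop on an object; "force" is the grip in N (left out, the last holds). Time passes only in rows, so rows that repeat a pose let the fingers close. It gives the time, the measured TCP pose, the force, the opening and the grip force at its end, in the units of the state.
- robot.read_state(): the state, without advancing time (a new reading comes with each control period).
- eyes.grab_frame(name): name is "scene" or "top" or "wrist"; returns the picture (480x640x3 uint8, red, green, blue); there is no depth.
- eyes.get_calibration(name): a dict with "vfov" (degrees; the focal length in pixels is half the picture's height over the tangent of half this angle, whatever the lens; pixels are square), "cx", "cy" (the principal point, pixels), "world_from_camera" (4x4, takes a point from camera to world coordinates); the wrist camera has in their place "tool_from_camera" (4x4, takes a point from camera to tool coordinates, whose origin is the TCP and whose axes are the flange's). Camera axes: x right, y down, z forward; pixel columns grow to the right and rows downward; lengths in m; the calibration is good to about 2 mm. A picture is of the moment at which its call begins: read the wrist's pose just before it. get_calibration takes no time and is no camera call.
- robot.sign_off(): hands the job in; it is judged then, once.
Trained networks look in the newest picture that a camera, given by its name, has taken for a name from the list of things; names that differ only in an ending like _2 or _b are one class to them, and where a whole thing is asked for, a point or a joint stands for the part that bears it (a point fixed in the world has none). Each returns a list of dicts, best first, with "confidence" (0 to 1); they miss things now and then, are a little off and sometimes report something else, mostly with a low value. They report only what shows in the picture. A call takes as long as a camera call.
- recognise(camera, thing): "position" ([x, y, z] in m, in the coordinates of the camera as it stood for that picture, good to about 4 mm: the middle of the surface that is visible of it).
- spot_point(camera, thing): "position" ([x, y, z] in m, in the coordinates of the camera as it stood for that picture, good to about 4 mm: a listed point, or the origin of a listed thing).
The state is a dict: "time_s": time; "joints": joint angles; "joint_velocities": joint speeds; "joint_torque": joint torques, N m; "position": TCP position; "eef_rot": TCP orientation; "ft_force": force on the tool from outside, world axes, zero at the start; "torque": the same for the moment, N m; "grip_width": finger opening in m; "finger_force": force on a finger pad.
Only numpy, scipy, OpenCV 4.12 (cv2) and the standard library are available. Lean on these libraries where they do the work, as an engineer would, in place of code of your own. Each camera call takes 0.05 s, during which the arm holds its last target. There are 200 camera calls.

## Working session

There is one attempt and no reset: what is moved stays moved. The work goes in short steps, Python scripts to look and compute and a tool call to move; the robot and the scene stay as the last step left them, time stands still between calls to the robot, and variables do not carry over. Pictures are saved under pics/ and viewed, at most 10 in all, crops included, and the job is handed in when it is done.

Besides the shell and the picture viewer there is one more tool, called as a command line: name --argument value ..., lists and objects as JSON in quotes. apply_moves: Moves the arm, as the interface text tells. Its arguments: {"type":"object","properties":{"rows":{"type":"string"},"force":{"type":"number"}},"required":["rows"]}

```bash
mkdir -p pics
cat > h.py <<'E'
import numpy as np, cv2
from station import robot, eyes, recognise, spot_point
np.set_printoptions(precision=4,suppress=True)
def T(cam):
    c=eyes.get_calibration(cam)
    if cam!='wrist': return np.array(c['world_from_camera'])
    s=robot.read_state(); M=np.eye(4); M[:3,:3]=s['eef_rot']; M[:3,3]=s['position']
    return M@np.array(c['tool_from_camera'])
def shot(cam,fn=None):
    M=T(cam); im=eyes.grab_frame(cam)
    if fn: cv2.imwrite('pics/'+fn,im[:,:,::-1])
    return M,im
def pt(cam,M,name,f=spot_point,n=1):
    r=f(cam,name)
    return [( (M@np.append(d['position'],1))[:3].round(4), round(d['confidence'],2)) for d in r[:n]]
def proj(cam,M,P):
    c=eyes.get_calibration(cam); f=240/np.tan(np.radians(c['vfov']/2)); p=np.linalg.inv(M)@np.append(P,1)
    return np.array([c['cx']+f*p[0]/p[2],c['cy']+f*p[1]/p[2]])
def ray(cam,M,uv,z):
    c=eyes.get_calibration(cam); f=240/np.tan(np.radians(c['vfov']/2))
    d=M[:3,:3]@np.array([(uv[0]-c['cx'])/f,(uv[1]-c['cy'])/f,1]); o=M[:3,3]
    return o+d*(z-o[2])/d[2]
def tool():
    s=robot.read_state(); return np.array(s['position']),np.array(s['eef_rot']),s
def go(P):  # shift in tool axes to put TCP at P
    p,R,s=tool(); return R.T@(np.array(P)-p)
E
python3 - <<'E'
from h import *
M,im=shot('top','top.png'); 
for n in ['enclosure','socket','gauge','gauge_head','stand','stand_mouth','rack','pillar_44_top','pillar_52_top','pillar_60_top','spool','cutters','terminal']: print(n,pt('top',M,n,n=2))
M2,im=shot('scene','scene.png')
for n in ['socket','gauge_head','gauge_tip','stand_mouth','rack','pillar_44_top','pillar_52_top','pillar_60_top']: print(n,pt('scene',M2,n,n=2))
print(M);print(M2);p,R,s=tool();print(p,R,s['ft_force']);c=eyes.get_calibration('wrist');print(c)
E
```

```text
enclosure [(array([ 0.5354, -0.0461,  0.0014]), 0.72)]
socket [(array([0.4877, 0.0364, 0.0529]), 0.81), (array([ 0.3828,  0.0472, -0.0023]), 0.25)]
gauge [(array([0.4639, 0.2847, 0.0113]), 0.43), (array([ 0.5096, -0.3567,  0.0534]), 0.4)]
gauge_head [(array([0.4617, 0.2913, 0.0912]), 0.53), (array([ 0.5141, -0.3571,  0.0549]), 0.28)]
stand [(array([0.4623, 0.2875, 0.0009]), 0.89), (array([0.3814, 0.0437, 0.0016]), 0.63)]
stand_mouth [(array([0.455 , 0.2943, 0.0399]), 0.74), (array([0.4856, 0.0346, 0.0539]), 0.16)]
rack [(array([ 0.514 , -0.301 , -0.0012]), 0.56)]
pillar_44_top [(array([ 0.5115, -0.3577,  0.0513]), 0.43)]
pillar_52_top [(array([ 0.5104, -0.3069,  0.0612]), 0.63)]
pillar_60_top [(array([ 0.5182, -0.2565,  0.0689]), 0.48)]
spool [(array([0.4682, 0.283 , 0.0109]), 0.6), (array([ 0.5202, -0.2579,  0.0673]), 0.44)]
cutters [(array([ 0.7346, -0.1062,  0.0017]), 0.71)]
terminal [(array([0.4648, 0.292 , 0.0099]), 0.6), (array([ 0.3822,  0.0454, -0.0039]), 0.59)]
socket [(array([0.4874, 0.0325, 0.0471]), 0.72)]
gauge_head [(array([0.4591, 0.2949, 0.0929]), 0.82)]
gauge_tip [(a
[... 316 characters left out ...]
)]
[[ 0.0078 -0.9751  0.2217  0.3674]
 [-1.     -0.0082 -0.0009 -0.0155]
 [ 0.0027 -0.2217 -0.9751  0.9132]
 [ 0.      0.      0.      1.    ]]
[[-0.1286  0.7255 -0.6761  1.1821]
 [ 0.9915  0.1068 -0.0739  0.0178]
 [ 0.0186 -0.6799 -0.7331  0.7634]
 [ 0.      0.      0.      1.    ]]
[ 0.2363 -0.4688  0.3027] [[ 0.893   0.4501  0.    ]
 [ 0.4501 -0.893  -0.    ]
 [-0.      0.     -1.    ]] [-0.3819 -0.7439  0.1444]
{'vfov': 58.618592130180964, 'cx': 324.66078897398046, 'cy': 237.5268148088398, 'tool_from_camera': array([[ 0.0005, -0.9546, -0.2979,  0.0777],
       [ 1.    ,  0.0005,  0.0001, -0.0013],
       [ 0.    , -0.2979,  0.9546, -0.0829],
       [ 0.    ,  0.    ,  0.    ,  1.    ]])}
```

View pics/top.png

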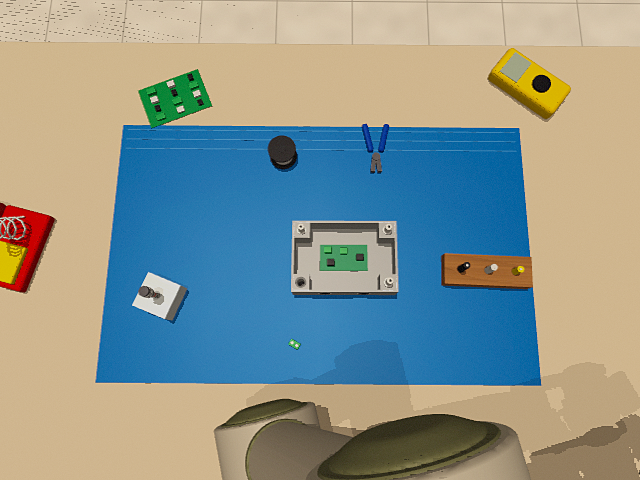

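View pics/scene.png

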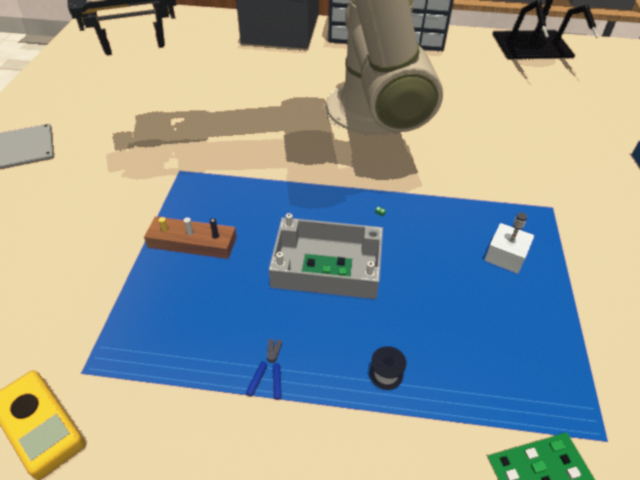

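The top view shows the gauge in its stand at about (150,292), the empty socket at (299,282), and the black, white and yellow pillars at (463,267), (491,268) and (519,270). The scene view agrees. I'll move above the gauge and turn so the fingers close along world x.

apply_moves --rows "0.543 -0.576 0.053 -63.25 0;0.543 -0.576 0.053 -63.25 0;0.543 -0.576 0.053 -63.25 0;0.543 -0.576 0.053 -63.25 0;0.543 -0.576 0.053 -63.25 0;0.543 -0.576 0.053 -63.25 0;0.543 -0.576 0.053 -63.25 0;0.543 -0.576 0.053 -63.25 0;0.543 -0.576 0.053 -63.25 0;0.543 -0.576 0.053 -63.25 0;0.543 -0.576 0.053 -63.25 0;0.543 -0.576 0.053 -63.25 0"

```text
time_s: 2.65
position: [0.4499, 0.2507, 0.2526]
eef_rot: [[-0.0, 1.0, 0.001], [1.0, 0.0, 0.0], [0.0, 0.001, -1.0]]
ft_force: [1.7, -0.4, 0.3]
grip_width: 0.0882
finger_force: 0.0
```

apply_moves --rows "0 0 0 0 0;0 0 0 0 0;0 0 0 0 0"

```text
time_s: 3.02
position: [0.4496, 0.2474, 0.2529]
eef_rot: [[0.002, 1.0, 0.0], [1.0, -0.002, -0.0], [-0.0, 0.0, -1.0]]
ft_force: [0.1, 0.9, 0.5]
grip_width: 0.088
finger_force: 0.0
```

Run:
```python
from h import *
p,R,s=tool();print(s['time_s'],p,R,s['joints'],s['ft_force'])
M,im=shot('wrist','w1.png')
for n in ['gauge_head','stand_mouth']:
  r=pt('wrist',M,n);print(n,r,[proj('wrist',M,q[0]) for q in r])
```

```text
3.025 [0.4496 0.2474 0.2529] [[ 0.0016  1.      0.0004]
 [ 1.     -0.0016 -0.    ]
 [-0.      0.0004 -1.    ]] [15.7205 19.008  92.0858 -0.0082 68.8864 15.817 ] [0.1007 0.9171 0.4651]
gauge_head [(array([0.4639, 0.2915, 0.0981]), 0.86)] [array([350.3551, 169.0232])]
stand_mouth [(array([0.4592, 0.2879, 0.0476]), 0.65)] [array([338.8756, 163.4787])]
```

View pics/w1.png

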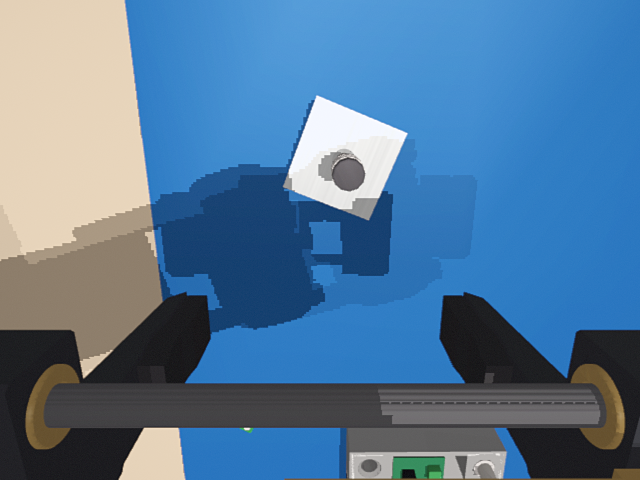

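The wrist view shows the gauge head's top disc at (348,174) and the stand's top corners near (317,96), (407,133), (371,219) and (285,187).

Run:
```python
from h import *
M=T('wrist')
print(ray('wrist',M,(348,174),.108)); c=[ray('wrist',M,u,.045) for u in [(317,96),(407,133),(371,219),(285,187)]]
print(np.mean(c,0),[np.linalg.norm(c[i]-c[i-1]) for i in range(4)])
```

```text
[0.4622 0.2906 0.108 ]
[0.4635 0.29   0.045 ] [np.float64(0.06344757066720469), np.float64(0.06387910367179399), np.float64(0.0628325338417244), np.float64(0.06403530251461595)]
```

apply_moves --rows "0.043 0.0131 0.03 0 0;0.043 0.0131 0.06 0 0;0.043 0.0131 0.09 0 0;0.043 0.0131 0.114 0 0;0.043 0.0131 0.114 0 0;0.043 0.0131 0.114 0 255;0.043 0.0131 0.114 0 255;0.043 0.0131 0.114 0 255;0.043 0.0131 0.114 0 255;0.043 0.0131 0.114 0 255;0.043 0.0131 0.114 0 255;0.043 0.0131 0.114 0 255" --force 15

```text
time_s: 4.68
position: [0.4627, 0.2914, 0.1386]
eef_rot: [[0.0, 1.0, -0.0], [1.0, -0.0, -0.0], [-0.0, -0.0, -1.0]]
ft_force: [-0.7, 0.3, -0.2]
grip_width: 0.0206
finger_force: 0.0
```

apply_moves --rows "0 0 0 0 255;0 0 0 0 255;0 0 0 0 255;0 0 -0.02 0 255;0 0 -0.045 0 255;0 0 -0.07 0 255;0 0 -0.1 0 255;0 0 -0.1 0 255;0 0 -0.1 0 255"

```text
time_s: 5.8
position: [0.4623, 0.2913, 0.2374]
eef_rot: [[0.0, 1.0, -0.002], [1.0, -0.0, -0.001], [-0.001, -0.002, -1.0]]
ft_force: [0.8, 0.8, -1.1]
grip_width: 0.0174
finger_force: 15.0
```

Run:
```python
from h import *
p,R,s=tool();print(s['time_s'],p,R,s['ft_force'],s['grip_width'],s['finger_force'])
M,im=shot('wrist','w2.png')
for n in ['gauge_head','stand_mouth','gauge_tip']:
  r=pt('wrist',M,n);print(n,r,[proj('wrist',M,q[0]) for q in r])
```

```text
5.8 [0.4623 0.2913 0.2374] [[ 0.0001  1.     -0.0017]
 [ 1.     -0.0001 -0.0006]
 [-0.0006 -0.0017 -1.    ]] [ 0.7709  0.8024 -1.0695] 0.01740766577206162 14.999799253419042
gauge_head [(array([0.463 , 0.2938, 0.1966]), 0.88)] [array([327.3656, 345.9628])]
stand_mouth [(array([0.4593, 0.2924, 0.0471]), 0.89)] [array([320.7395, 226.0496])]
gauge_tip [(array([0.4591, 0.2957, 0.1108]), 0.71)] [array([319.0968, 253.4215])]
```

View pics/w2.png

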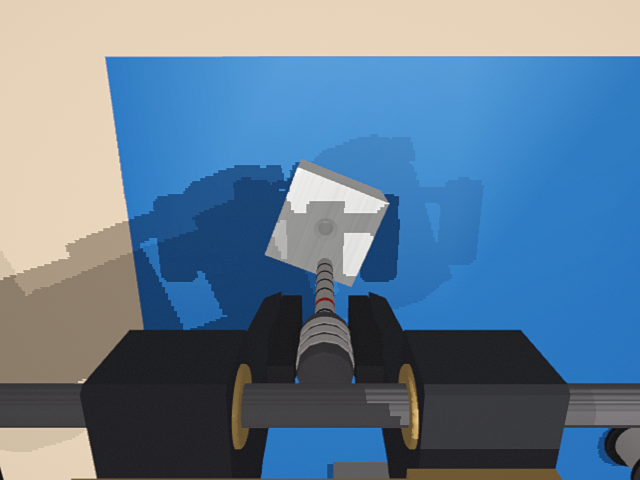

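The gauge is gripped and hangs straight, with its tip at about (324,262). The stand mouth shows at (326,227). Next I'll go above the socket.

apply_moves --rows "-0.257 0.025 0 0 255;-0.257 0.025 0 0 255;-0.257 0.025 0 0 255;-0.257 0.025 0 0 255;-0.257 0.025 0 0 255;-0.257 0.025 0 0 255;-0.257 0.025 0 0 255;-0.257 0.025 0 0 255;-0.257 0.025 0 0 255"

```text
time_s: 7.12
position: [0.4876, 0.0351, 0.2386]
eef_rot: [[-0.001, 1.0, -0.0], [1.0, 0.001, 0.0], [0.0, -0.0, -1.0]]
ft_force: [0.4, 0.4, -0.9]
grip_width: 0.0174
finger_force: 15.0
```

Run:
```python
from h import *
p,R,s=tool();print(s['time_s'],p,R,s['ft_force'],s['grip_width'],s['finger_force'])
M,im=shot('wrist','w3.png')
for n in ['socket','gauge_tip']:
  r=pt('wrist',M,n);print(n,r,[proj('wrist',M,q[0]) for q in r])
print('exp tip px',proj('wrist',M,p+R@[0,0,.129]))
cv2.imwrite('pics/w3c.png',cv2.resize(im[100:400,130:530,::-1],None,fx=2,fy=2,interpolation=cv2.INTER_CUBIC))
```

```text
7.125 [0.4876 0.0351 0.2386] [[-0.0012  1.     -0.    ]
 [ 1.      0.0012  0.    ]
 [ 0.     -0.     -1.    ]] [ 0.39    0.3528 -0.9458] 0.01744453555474017 14.999915873631835
socket [(array([0.4854, 0.0365, 0.0476]), 0.66)] [array([321.433 , 225.6062])]
gauge_tip [(array([0.4869, 0.0421, 0.1072]), 0.92)] [array([323.4911, 246.0155])]
exp tip px [324.8728 259.9734]
```

View pics/w3c.png

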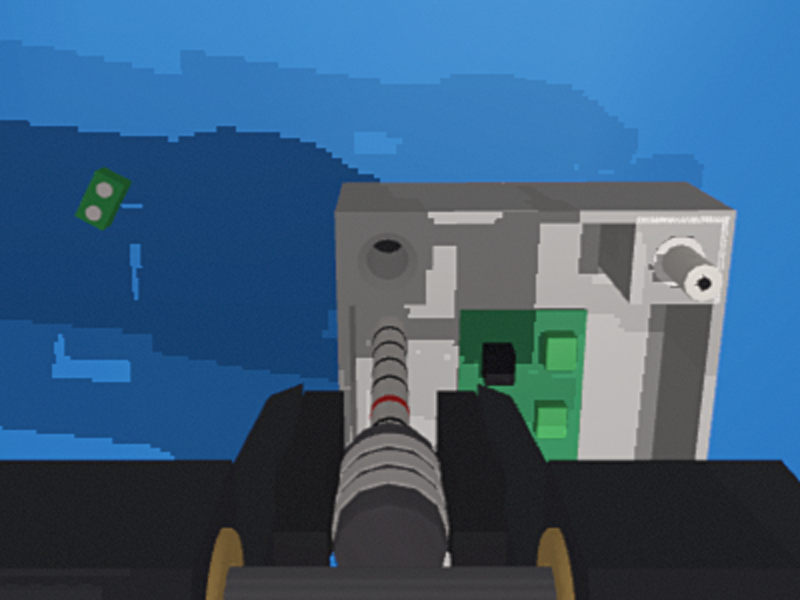

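The crop shows the socket mouth (countersink) centred at about (387,257), which is px (323.5,228.5). The rod tip's far edge is at crop (389,322). I'll turn both into positions, with an edge fit for precision.

Run:
```python
from h import *
M=T('wrist'); p,R,s=tool(); print(p)
for v in (227.5,228.5,229.5): print('mouth',ray('wrist',M,(323.5,v),.05))
for dz in (0,): 
  for u,v in ((324.5,261),(324.5,263)): print('tip edge',ray('wrist',M,(u,v),p[2]-.129))
im=cv2.imread('pics/w3.png',0)
print('rod col profile',im[225:290:1,324]); 
print('row 228',im[228,300:350]); print('row 270',im[270,300:350]); print('row 290',im[290,300:350])
# pred of circle outline of countersink and boss faces
for n,P in dict(up=(.4876,.0451,.05),dn=(.4876,.0251,.05),l=(.4776,.0351,.05),r=(.4976,.0351,.05)).items(): print(n,proj('wrist',M,P))
for P in ((0,.0025,-.129),(0,.004,-.1275),(0,.004,-.079),(0,-.004,-.129)): print('rod',P,proj('wrist',M,p+np.array(P)))
```

```text
[0.4877 0.0347 0.2386]
mouth [0.4868 0.0354 0.05  ]
mouth [0.4868 0.0347 0.05  ]
mouth [0.4868 0.034  0.05  ]
tip edge [0.4875 0.0341 0.1096]
tip edge [0.4875 0.033  0.1096]
rod col profile [ 27  60  90  89  88  89  88  89  89  87  89  89  88  87  90 101 102 102
 100 103 102 104 104 103 104 104 105 103 105 103 104 104 104 111 113 113
 115 112  42  83 112 113 112 113 113  66  45 113 115 112 112 113 113  69
  41 113 113 111 111 111 112 112  65  43 113]
row 228 [106 105 104 104 104 105 103 105 102  97  95  97  96  88  86  84  85  87
  90  88  89  89  88  89  89  88  89  89  87  87  87  87  84  83  95  98
  96  95  99 103 105 104 105 104 103 102 142 176 179 178]
row 270 [105 104 104 104  99  85  80  87 101 104 103 103 103 126 129 108  73 100
 111 112 113 113  96  72  66  68  87  90 111 114 114 110  85 106 168 176
 175 174 174 173 174 175 174 174 175 175 175 175 176 174]
row 290 [128 129 108 102 104  89  79  91 149 168 170 170 169 170 173 174 125  72
  35  62 107 115 114 114 113 114 114 113 113  93  45  48  97 125 168 171
 170 169 169 170 170 170 169 171 170 170 169 169 170 170]
up [324.6817 213.2383]
dn [324.6558 242.3336]
l [309.5356 227.9286]
r [339.801  227.9502]
rod (0, 0.0025, -0.129) [324.8719 255.5155]
rod (0, 0.004, -0.1275) [324.8772 253.78  ]
rod (0, 0.004, -0.079) [324.9776 292.9905]
rod (0, -0.004, -0.129) [324.8597 267.0516]
```

Run:
```python
from h import *
from scipy.optimize import least_squares
M=T('wrist'); p,R,s=tool()
im=cv2.imread('pics/w3.png',0)
print('col',im[205:250,324]); 
for r in (224,228,232): print(r,im[r,305:345])
meas=np.array([263.3,270.6,278.6,287.6])
def f(q): return [proj('wrist',M,p+np.array([0,.004+q[0]+q[1]*k,-.129+q[2]+.01*k]))[1]-m for k,m in zip((1,2,3,4),meas)]
print('base resid px',f([0,0,0]),f([-.001,0,0]),f([0,0,.001]),f([0,.001,0]))
for free in ((0,),(2,),(0,1),(0,2)):
  def g(x):
    q=[0,0,0]
    for i,v in zip(free,x): q[i]=v
    return f(q)
  o=least_squares(g,[0]*len(free),x_scale=1e-3);print(free,o.x*1e3,o.fun)
```

```text
col [ 89 104 105 105 104 105 105 104 104 104 105  98  91  93  80  34  26  33
  28  26  27  60  90  89  88  89  88  89  89  87  89  89  88  87  90 101
 102 102 100 103 102 104 104 103 104]
224 [104 104 103 105 106  98  95  94  94  93  89  86  75  54  36  25  27  31
  26  26  29  23  30  30  58  85  87  90  95  94  93  96 103 104 106 105
 104 104 104 102]
228 [105 103 105 102  97  95  97  96  88  86  84  85  87  90  88  89  89  88
  89  89  88  89  89  87  87  87  87  84  83  95  98  96  95  99 103 105
 104 105 104 103]
232 [104 104 105 103  99  98  97 100  92  85  85  86  87  88  88  90  88  89
  88  89  89  88  88  89  87  87  85  86  87  96 100  98  99  99 104 104
 105 103 104 101]
base resid px [np.float64(-3.8685381349313843), np.float64(-3.9482533287596766), np.float64(-4.024301814027979), np.float64(-4.288548553267333)] [np.float64(-2.0032847995163365), np.float64(-2.006918068174741), np.float64(-2.0005502063246468), np.float64(-2.175246979711119)] [np.float64(-3.1754914074602425), np.float64(-3.1891491563751515), np.float64(-3.1892252683235824), np.float64(-3.365496428513609)] [np.float64(-5.738970678877706), np.float64(-7.84787235026937), np.float64(-10.132676459963875), np.float64(-12.809793387432137)]
(0,) [-2.0328] [-0.0823 -0.0078  0.0831  0.0003]
(2,) [4.8927] [-0.4178 -0.1654  0.1409  0.32  ]
(0, 1) [-2.0757  0.0165] [-0.0332  0.0114  0.0699 -0.0482]
(0, 2) [-2.3244 -0.705 ] [-0.0377  0.0118  0.0725 -0.047 ]
```

The rings fit a straight, untilted rod. It needs a relative correction of about +1 mm in world y and −0.5 mm in world x. I'll enter the socket with a light grip.

apply_moves --rows "0.001 -0.0005 0.02 0 255;0.001 -0.0005 0.045 0 255;0.001 -0.0005 0.058 0 255;0.001 -0.0005 0.064 0 255;0.001 -0.0005 0.07 0 255;0.001 -0.0005 0.07 0 255;0.001 -0.0005 0.07 0 255" --force 8

```text
time_s: 8.15
position: [0.4874, 0.0354, 0.169]
eef_rot: [[0.0, 1.0, 0.001], [1.0, -0.0, -0.0], [-0.0, 0.001, -1.0]]
ft_force: [0.6, -0.2, -0.1]
grip_width: 0.0173
finger_force: 8.0
```

apply_moves --rows "0 0 0.003 0 255;0 0 0.006 0 255;0 0 0.0075 0 255;0 0 0.0075 0 255"

```text
time_s: 8.65
position: [0.4872, 0.0354, 0.161]
eef_rot: [[0.0, 1.0, -0.0], [1.0, -0.0, 0.0], [0.0, -0.0, -1.0]]
ft_force: [0.0, -0.3, -0.5]
grip_width: 0.0176
finger_force: 8.0
```

apply_moves --rows "0 0 0.001 0 255;0 0 0.002 0 255;0 0 0.002 0 255"

```text
time_s: 9.02
position: [0.4872, 0.0354, 0.1591]
eef_rot: [[0.0, 1.0, -0.0], [1.0, -0.0, 0.0], [0.0, -0.0, -1.0]]
ft_force: [-0.1, 0.3, -0.5]
grip_width: 0.0176
finger_force: 8.0
```

apply_moves --rows "0 0 0.001 0 255;0 0 0.001 0 255"

```text
time_s: 9.28
position: [0.4872, 0.0354, 0.1581]
eef_rot: [[0.0, 1.0, -0.0], [1.0, -0.0, 0.0], [0.0, -0.0, -1.0]]
ft_force: [-0.0, -0.4, 0.0]
grip_width: 0.0176
finger_force: 8.0
```

apply_moves --rows "0 0 0.001 0 255;0 0 0.001 0 255"

```text
time_s: 9.52
position: [0.4871, 0.0354, 0.157]
eef_rot: [[0.0, 1.0, -0.0], [1.0, -0.0, 0.0], [0.0, -0.0, -1.0]]
ft_force: [0.1, -0.4, -0.5]
grip_width: 0.0175
finger_force: 8.0
```

apply_moves --rows "0 0 0.001 0 255;0 0 0.001 0 255"

```text
time_s: 9.78
position: [0.4872, 0.0354, 0.156]
eef_rot: [[0.0, 1.0, -0.0], [1.0, -0.0, 0.0], [0.0, -0.0, -1.0]]
ft_force: [-0.0, 0.2, -0.7]
grip_width: 0.0176
finger_force: 8.0
```

apply_moves --rows "0 0 0.001 0 255;0 0 0.002 0 255;0 0 0.003 0 255;0 0 0.003 0 255"

```text
time_s: 10.28
position: [0.4872, 0.0354, 0.153]
eef_rot: [[0.0, 1.0, -0.0], [1.0, -0.0, 0.0], [0.0, -0.0, -1.0]]
ft_force: [0.0, -0.6, -1.3]
grip_width: 0.0175
finger_force: 8.0
```

apply_moves --rows "0 0 0.001 0 255;0 0 0.001 0 255"

```text
time_s: 10.52
position: [0.4872, 0.0354, 0.1521]
eef_rot: [[0.0, 1.0, -0.0], [1.0, -0.0, 0.0], [0.0, -0.0, -1.0]]
ft_force: [0.0, 0.8, -0.2]
grip_width: 0.0176
finger_force: 8.0
```

apply_moves --rows "0 0 0.001 0 255;0 0 0.001 0 255"

```text
time_s: 10.78
position: [0.4871, 0.0354, 0.151]
eef_rot: [[0.0, 1.0, -0.0], [1.0, -0.0, 0.0], [0.0, -0.0, -1.0]]
ft_force: [-0.2, -0.4, -1.7]
grip_width: 0.0174
finger_force: 8.0
```

apply_moves --rows "0 0 0.0005 0 255;0 0 0.0005 0 255"

```text
time_s: 11.02
position: [0.4872, 0.0354, 0.1506]
eef_rot: [[0.0, 1.0, -0.0], [1.0, -0.0, -0.0], [-0.0, -0.0, -1.0]]
ft_force: [-0.6, 1.0, -1.6]
grip_width: 0.0172
finger_force: 8.0
```

apply_moves --rows "0 0 0.0005 0 255;0 0 0.0005 0 255"

```text
time_s: 11.28
position: [0.4872, 0.0354, 0.1501]
eef_rot: [[0.0, 1.0, -0.0], [1.0, -0.0, -0.0], [-0.0, -0.0, -1.0]]
ft_force: [-0.1, 0.3, -0.5]
grip_width: 0.0172
finger_force: 8.0
```

apply_moves --rows "0 0 0.0005 0 255;0 0 0.0005 0 255"

```text
time_s: 11.52
position: [0.4872, 0.0354, 0.1496]
eef_rot: [[0.0, 1.0, -0.0], [1.0, -0.0, 0.0], [0.0, -0.0, -1.0]]
ft_force: [-0.5, -0.9, -1.1]
grip_width: 0.0176
finger_force: 8.0
```

apply_moves --rows "0 0 0.001 0 255;0 0 0.001 0 255"

```text
time_s: 11.78
position: [0.4871, 0.0354, 0.1485]
eef_rot: [[0.0, 1.0, -0.0], [1.0, -0.0, 0.0], [0.0, -0.0, -1.0]]
ft_force: [-0.7, -0.0, -0.5]
grip_width: 0.0176
finger_force: 8.0
```

apply_moves --rows "0 0 0.001 0 255;0 0 0.001 0 255"

```text
time_s: 12.02
position: [0.4872, 0.0354, 0.1475]
eef_rot: [[0.0, 1.0, -0.0], [1.0, -0.0, 0.0], [0.0, -0.0, -1.0]]
ft_force: [-0.5, -0.0, -1.9]
grip_width: 0.0178
finger_force: 8.0
```

apply_moves --rows "0 0 0.001 0 255;0 0 0.002 0 255;0 0 0.003 0 255;0 0 0.003 0 255"

```text
time_s: 12.52
position: [0.4872, 0.0354, 0.1445]
eef_rot: [[0.0, 1.0, -0.0], [1.0, -0.0, 0.0], [0.0, -0.0, -1.0]]
ft_force: [0.1, -0.6, -1.1]
grip_width: 0.0174
finger_force: 8.0
```

apply_moves --rows "0 0 0.001 0 255;0 0 0.001 0 255"

```text
time_s: 12.78
position: [0.4872, 0.0354, 0.1436]
eef_rot: [[0.0, 1.0, -0.0], [1.0, -0.0, 0.0], [0.0, -0.0, -1.0]]
ft_force: [-0.3, -0.2, -1.0]
grip_width: 0.0177
finger_force: 8.0
```

apply_moves --rows "0 0 0.0005 0 255;0 0 0.0005 0 255"

```text
time_s: 13.02
position: [0.4872, 0.0354, 0.1431]
eef_rot: [[0.0, 1.0, -0.0], [1.0, -0.0, -0.0], [-0.0, -0.0, -1.0]]
ft_force: [-0.6, -0.2, -0.8]
grip_width: 0.0175
finger_force: 8.0
```

apply_moves --rows "0 0 0.0005 0 255;0 0 0.0005 0 255"

```text
time_s: 13.28
position: [0.4872, 0.0354, 0.1426]
eef_rot: [[0.0, 1.0, 0.0], [1.0, -0.0, 0.0], [0.0, 0.0, -1.0]]
ft_force: [0.0, 0.5, -0.7]
grip_width: 0.0177
finger_force: 8.0
```

apply_moves --rows "0 0 0.0005 0 255;0 0 0.0005 0 255"

```text
time_s: 13.52
position: [0.4874, 0.0354, 0.1424]
eef_rot: [[0.0, 1.0, 0.001], [1.0, -0.0, -0.0], [-0.0, 0.001, -1.0]]
ft_force: [-0.4, 0.7, 4.4]
grip_width: 0.0176
finger_force: 8.0
```

Contact at 4.4 N at TCP z 0.1424, which matches the 36 mm floor. I'll hold it there, then check the rod showing.

apply_moves --rows "0 0 0 0 255;0 0 0 0 255;0 0 0 0 255;0 0 0 0 255;0 0 0 0 255;0 0 0 0 255"

```text
time_s: 14.28
position: [0.4874, 0.0354, 0.1424]
eef_rot: [[0.0, 1.0, 0.001], [1.0, -0.0, -0.0], [-0.0, 0.001, -1.0]]
ft_force: [-0.0, -0.0, 4.7]
grip_width: 0.0174
finger_force: 8.0
```

Run:
```python
from h import *
p,R,s=tool();print(s['time_s'],p,s['ft_force'])
M,im=shot('wrist')
print([proj('wrist',M,p+np.array([0,.004,-.115-.0002+z])) for z in (.034,.042,.05)],proj('wrist',M,[.4872,.0404,.05]))
cv2.imwrite('pics/w4c.png',cv2.resize(im[150:400,200:460,::-1],None,fx=2.3,fy=2.3,interpolation=cv2.INTER_CUBIC))
p,R,s=tool();print(s['time_s'],p,s['ft_force'])
```

```text
14.275 [0.4874 0.0354 0.1424] [-0.0033 -0.0089  4.6858]
[array([324.8414, 290.7569]), array([324.8699, 299.0841]), array([324.901 , 308.1885])] [324.3974 278.1425]
14.325 [0.4874 0.0354 0.1424] [-0.2274  0.0673  5.0889]
```

View pics/w4c.png

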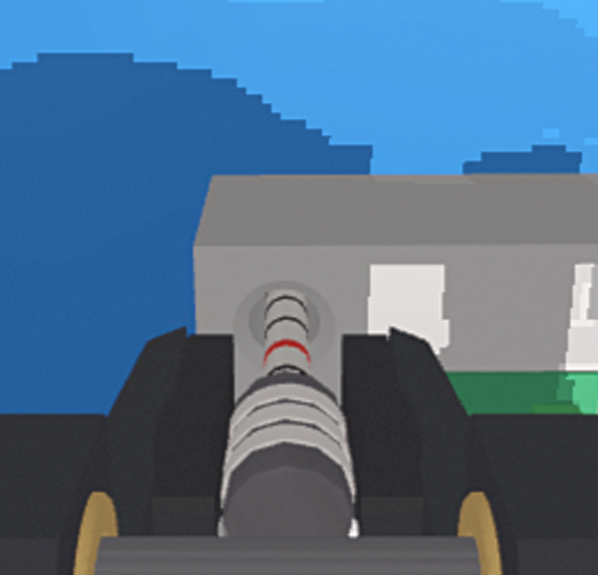

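The picture shows the 60 mm ring just under the head, the red 50 mm ring and the 40 mm ring above the face, and the 30 mm ring down in the mouth. About 34 mm is showing, so the depth is 36 mm and the black pillar is the one to fit. The gauge goes back to the stand first.

apply_moves --rows "0 0 -0.02 0 255;0 0 -0.06 0 255;0 0 -0.1 0 255;0.05 -0.005 -0.1 0 255;0.11 -0.012 -0.1 0 255;0.17 -0.018 -0.1 0 255;0.23 -0.0247 -0.1 0 255;0.256 -0.0247 -0.1 0 255;0.256 -0.0247 -0.1 0 255;0.256 -0.0247 -0.1 0 255;0.256 -0.0247 -0.1 0 255" --force 15

```text
time_s: 15.7
position: [0.4628, 0.2903, 0.2421]
eef_rot: [[0.002, 1.0, -0.0], [1.0, -0.002, -0.0], [-0.0, -0.0, -1.0]]
ft_force: [-0.1, 0.7, 0.1]
grip_width: 0.0174
finger_force: 15.0
```

Run:
```python
from h import *
p,R,s=tool();print(s['time_s'],p,R,s['ft_force'],s['grip_width'])
M,im=shot('wrist'); print(pt('wrist',M,'stand_mouth'),pt('wrist',M,'gauge_tip'))
cv2.imwrite('pics/w5c.png',cv2.resize(im[140:340,200:460,::-1],None,fx=3,fy=3,interpolation=cv2.INTER_CUBIC))
r=pt('wrist',M,'stand_mouth')
print(proj('wrist',M,[p[0],p[1]-.002,.045]),[proj('wrist',M,p+[0,.002,-.129+.01*k]) for k in range(4)])
g=cv2.cvtColor(im,cv2.COLOR_RGB2GRAY); print(g[210:300,324])
```

```text
15.7 [0.4628 0.2903 0.2421] [[ 0.0016  1.     -0.0003]
 [ 1.     -0.0016 -0.0002]
 [-0.0002 -0.0003 -1.    ]] [-0.0716  0.7083  0.0653] 0.01742947157525263
[(array([0.4603, 0.2881, 0.048 ]), 0.76)] [(array([0.4613, 0.2966, 0.1146]), 0.76)]
[324.8842 227.8844] [array([324.948, 256.351]), array([324.9617, 263.1002]), array([324.9767, 270.4748]), array([324.9931, 278.5658])]
[147 146 145 146 145 132 129 130 141 151 137 130 128 130 129 130 130 132
 129 128 125 126 143 146 146 146 142 146 149 150 150 151 151 150 151 150
 149 148 149 149 149 149 149 148 149 148 149 150 116 109 114 114 114  40
  84 114 114 112 114 113  68  47 114 115 112 114 114 113  69  43 113 115
 111 110 111 112 113  67  40 116 114 111 111 111 111 111 112  83  51  53]
```

View pics/w5c.png

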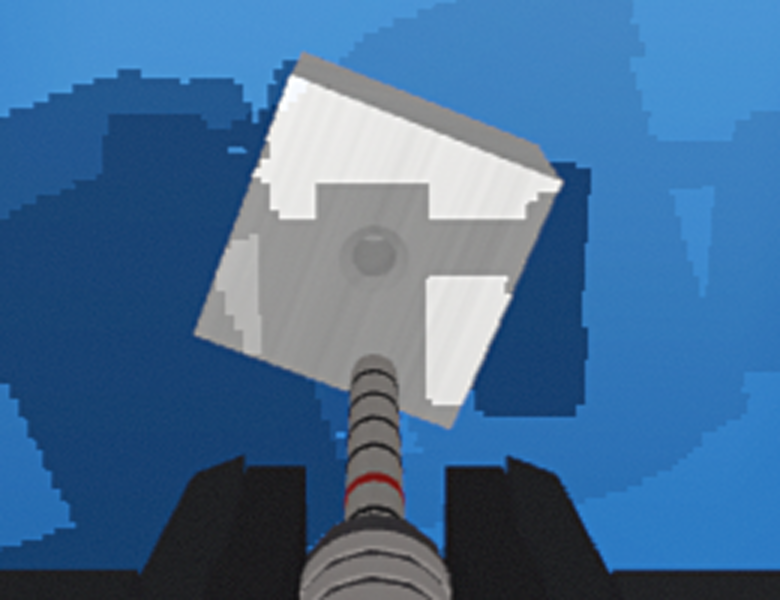

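The crop shows the stand mouth at (374,255), which is px (324.7,226). The rod is rigid and straight in the grip. Shift +1.1 mm in y and lower it.

apply_moves --rows "0.0011 0 0.03 0 255;0.0011 0 0.06 0 255;0.0011 0 0.07 0 255;0.0011 0 0.078 0 255;0.0011 0 0.078 0 255;0.0011 0 0.078 0 255"

```text
time_s: 16.65
position: [0.4628, 0.2926, 0.1649]
eef_rot: [[0.0, 1.0, 0.001], [1.0, -0.0, 0.0], [0.0, 0.001, -1.0]]
ft_force: [0.7, 0.3, -1.4]
grip_width: 0.0176
finger_force: 15.0
```

apply_moves --rows "0 0 0.007 0 255;0 0 0.014 0 255;0 0 0.021 0 255;0 0 0.0245 0 255;0 0 0.0245 0 255"

```text
time_s: 17.27
position: [0.4625, 0.2925, 0.1393]
eef_rot: [[0.0, 1.0, -0.0], [1.0, -0.0, -0.0], [-0.0, -0.0, -1.0]]
ft_force: [0.5, 0.0, -0.8]
grip_width: 0.0173
finger_force: 15.0
```

apply_moves --rows "0 0 0.0005 0 255;0 0 0.0005 0 120;0 0 0.0005 0 120;0 0 0.0005 0 120;0 0 0.0005 0 120;0 0 -0.03 0 120;0 0 -0.06 0 120;0 0 -0.1 0 120;0 0 -0.1 0 120"

```text
time_s: 18.4
position: [0.4633, 0.2929, 0.2423]
eef_rot: [[0.0, 1.0, 0.005], [1.0, -0.0, 0.002], [0.002, 0.005, -1.0]]
ft_force: [-0.4, 0.3, 0.4]
grip_width: 0.047
finger_force: 0.0
```

apply_moves --rows "-0.549 0.0535 0 0 120;-0.549 0.0535 0 0 120;-0.549 0.0535 0 0 120;-0.549 0.0535 0 0 120;-0.549 0.0535 0 0 120;-0.549 0.0535 0 0 120;-0.549 0.0535 0 0 120;-0.549 0.0535 0 0 120;-0.549 0.0535 0 0 120;-0.549 0.0535 0 0 120;-0.549 0.0535 0 0 120;-0.549 0.0535 0 0 120"

```text
time_s: 19.9
position: [0.516, -0.2552, 0.2395]
eef_rot: [[-0.001, 1.0, -0.0], [1.0, 0.001, 0.0], [0.0, -0.0, -1.0]]
ft_force: [0.2, 1.6, -0.9]
grip_width: 0.0467
finger_force: 0.0
```

Run:
```python
from h import *
p,R,s=tool();print(s['time_s'],p,R,s['ft_force'],s['grip_width'])
M,im=shot('wrist','w6.png')
for n in ['pillar_60_top','pillar_52_top','rack']:
  r=pt('wrist',M,n);print(n,r,[proj('wrist',M,q[0]) for q in r])
print(proj('wrist',M,[p[0],p[1]-.002,.07]))
M,im=shot('scene'); print([(n,pt('scene',M,n)) for n in ('gauge_head','gauge_tip')])
```

```text
19.9 [ 0.516  -0.2552  0.2395] [[-0.0014  1.     -0.0003]
 [ 1.      0.0014  0.0005]
 [ 0.0005 -0.0003 -1.    ]] [ 0.1951  1.5536 -0.9293] 0.046734345495506265
pillar_60_top [(array([ 0.5174, -0.2602,  0.0687]), 0.87)] [array([327.0859, 244.2985])]
pillar_52_top [(array([ 0.514 , -0.3117,  0.0633]), 0.63)] [array([321.7165, 314.5069])]
rack [(array([ 0.5168, -0.3035, -0.    ]), 0.89)] [array([325.6939, 268.6036])]
[324.9084 240.3855]
[('gauge_head', [(array([0.4594, 0.2937, 0.0937]), 0.74)]), ('gauge_tip', [(array([ 0.5128, -0.305 ,  0.0055]), 0.6)])]
```

View pics/w6.png

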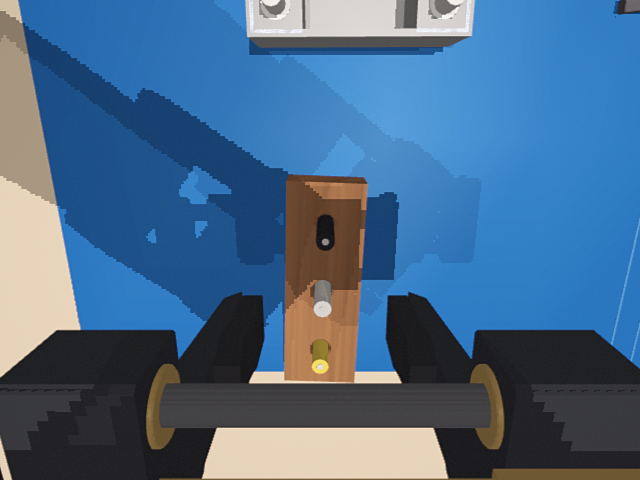

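The black pillar's top is at about (325,242), straight under the gripper (predicted 240.4). White and yellow stand at (322,309) and (320,366). Descend and grip.

apply_moves --rows "-0.0003 0 0.04 0 120;-0.0003 0 0.08 0 120;-0.0003 0 0.11 0 120;-0.0003 0 0.1275 0 120;-0.0003 0 0.1275 0 120;-0.0003 0 0.1275 0 120;-0.0003 0 0.1275 0 255;-0.0003 0 0.1275 0 255;-0.0003 0 0.1275 0 255;-0.0003 0 0.1275 0 255;-0.0003 0 0.1275 0 255;-0.0003 0 0.1275 0 255" --force 10

```text
time_s: 21.75
position: [0.516, -0.2568, 0.1122]
eef_rot: [[0.0, 1.0, 0.0], [1.0, -0.0, -0.0], [-0.0, 0.0, -1.0]]
ft_force: [-0.2, -0.1, 2.4]
grip_width: 0.0117
finger_force: 10.0
```

apply_moves --rows "0 0 0 0 255;0 0 0 0 255"

```text
time_s: 22.0
position: [0.516, -0.2568, 0.1122]
eef_rot: [[0.0, 1.0, 0.0], [1.0, -0.0, -0.0], [-0.0, 0.0, -1.0]]
ft_force: [0.0, 1.0, 1.7]
grip_width: 0.0115
finger_force: 10.0
```

apply_moves --rows "0 0 -0.02 0 255;0 0 -0.06 0 255;0 0 -0.1 0 255;0.05 -0.005 -0.1 0 255;0.11 -0.012 -0.1 0 255;0.17 -0.018 -0.1 0 255;0.23 -0.0247 -0.1 0 255;0.27 -0.0289 -0.1 0 255;0.2925 -0.0289 -0.1 0 255;0.2925 -0.0289 -0.1 0 255;0.2925 -0.0289 -0.1 0 255;0.2925 -0.0289 -0.1 0 255"

```text
time_s: 23.5
position: [0.4872, 0.0348, 0.212]
eef_rot: [[0.001, 1.0, -0.0], [1.0, -0.001, -0.0], [-0.0, -0.0, -1.0]]
ft_force: [0.1, -0.7, 0.5]
grip_width: 0.0113
finger_force: 10.0
```

Run:
```python
from h import *
p,R,s=tool();print(s['time_s'],p,R,s['ft_force'],s['grip_width'])
M,im=shot('wrist','w7.png')
cv2.imwrite('pics/w7c.png',cv2.resize(im[180:380,200:450,::-1],None,fx=3,fy=3,interpolation=cv2.INTER_CUBIC))
f=p[2]-.1022
for z in (f,f+.02,f+.04): print([proj('wrist',M,[p[0]+a,p[1]-.002+b,z]) for a,b in ((0,.006),(-.006,0),(.006,0))])
print('mouth',proj('wrist',M,[p[0],p[1]-.002,.05]))
g=cv2.cvtColor(im,cv2.COLOR_RGB2GRAY); print(g[205:300,324]);print(g[228,300:350])
```

```text
23.5 [0.4872 0.0348 0.212 ] [[ 0.0014  1.     -0.0003]
 [ 1.     -0.0014 -0.    ]
 [-0.     -0.0003 -1.    ]] [ 0.0972 -0.6967  0.5446] 0.011289360197961097
[array([324.9798, 271.9447]), array([312.2093, 283.8459]), array([337.7664, 283.8252])]
[array([325.0173, 289.7702]), array([310.9042, 302.7466]), array([339.1474, 302.7239])]
[array([325.0636, 311.8293]), array([309.2926, 326.0869]), array([340.8528, 326.0618])]
mouth [324.9079 244.0262]
[ 89  88  89  87  89  88  89  89  90  87  92 105 106 104 104 105 106 105
 104 106 106 106  96  92  95  79  33  27  30  27  26  61  91  91  89  87
  90  88  88  89  88  90  89  88  90  89  87  96 102 102 102 102 103 101
 104 103 105 104 103 103 103 104 104 104 103 106 108  56  21  23  23  22
  23  21  22  24  21  19  25  19  23  22  24  26  24  19  23  22  20  21
  23  22  21  21  22]
[105 106 106 105 104 107 105 105 105 104 105 105 106 105 105 105 104 100
  97  93  93  93  93  93  92  93  92  92  95  92  95 102 104 106 106 105
 104 104 105 105 105 105 105 105 104 105 106 104 103 105]
```

View pics/w7c.png

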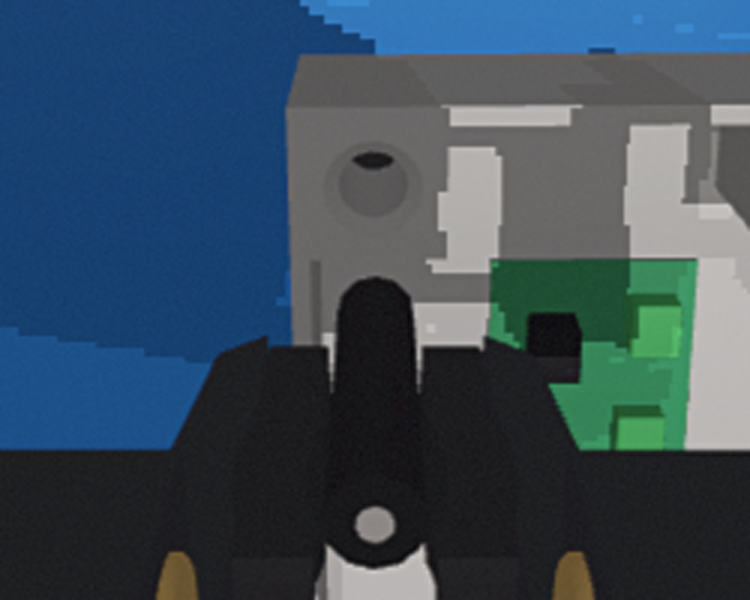

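The crop shows the pillar's foot at (375,285), hanging straight, and the mouth at (373,185), px (324.3,242). The commanded pose is within about 0.3 mm of the mouth. Insert gently.

apply_moves --rows "0.0001 -0.0003 0 0 255;0.0001 -0.0003 0.03 0 255;0.0001 -0.0003 0.052 0 255;0.0001 -0.0003 0.056 0 255;0.0001 -0.0003 0.06 0 255;0.0001 -0.0003 0.064 0 255;0.0001 -0.0003 0.064 0 255"

```text
time_s: 24.42
position: [0.4869, 0.0358, 0.1483]
eef_rot: [[0.0, 1.0, 0.0], [1.0, -0.0, -0.0], [-0.0, 0.0, -1.0]]
ft_force: [0.2, 0.2, 0.5]
grip_width: 0.0114
finger_force: 10.0
```

apply_moves --rows "0 0 0.003 0 255;0 0 0.006 0 255;0 0 0.006 0 255"

```text
time_s: 24.8
position: [0.4867, 0.0358, 0.1419]
eef_rot: [[0.0, 1.0, -0.0], [1.0, -0.0, 0.0], [0.0, -0.0, -1.0]]
ft_force: [0.7, -0.4, -0.2]
grip_width: 0.0112
finger_force: 10.0
```

apply_moves --rows "0 0 0.006 0 255;0 0 0.012 0 255;0 0 0.018 0 255;0 0 0.022 0 255;0 0 0.0235 0 255;0 0 0.0235 0 255"

```text
time_s: 25.55
position: [0.4868, 0.0358, 0.1186]
eef_rot: [[0.0, 1.0, -0.0], [1.0, -0.0, 0.0], [0.0, -0.0, -1.0]]
ft_force: [0.0, -0.8, 0.1]
grip_width: 0.0114
finger_force: 10.0
```

apply_moves --rows "0 0 0.001 0 255;0 0 0.001 0 255"

```text
time_s: 25.8
position: [0.4868, 0.0358, 0.1177]
eef_rot: [[0.0, 1.0, 0.0], [1.0, -0.0, 0.0], [0.0, 0.0, -1.0]]
ft_force: [0.2, -0.1, -1.0]
grip_width: 0.0117
finger_force: 10.0
```

apply_moves --rows "0 0 0.0005 0 255;0 0 0.0005 0 255"

```text
time_s: 26.05
position: [0.4868, 0.0358, 0.1171]
eef_rot: [[0.0, 1.0, 0.0], [1.0, -0.0, -0.0], [-0.0, 0.0, -1.0]]
ft_force: [-0.5, -0.5, 0.4]
grip_width: 0.0113
finger_force: 10.0
```

apply_moves --rows "0 0 0.0005 0 255;0 0 0.0005 0 255"

```text
time_s: 26.3
position: [0.4868, 0.0358, 0.1166]
eef_rot: [[0.0, 1.0, -0.0], [1.0, -0.0, 0.0], [0.0, -0.0, -1.0]]
ft_force: [-0.0, 0.4, -0.6]
grip_width: 0.0113
finger_force: 10.0
```

apply_moves --rows "0 0 0.0005 0 255;0 0 0.0005 0 255"

```text
time_s: 26.55
position: [0.4869, 0.0358, 0.1162]
eef_rot: [[0.0, 1.0, 0.0], [1.0, -0.0, -0.0], [-0.0, 0.0, -1.0]]
ft_force: [0.3, 0.2, 1.9]
grip_width: 0.0117
finger_force: 10.0
```

apply_moves --rows "0 0 0.0003 0 255;0 0 0.0003 0 255"

```text
time_s: 26.8
position: [0.487, 0.0358, 0.1161]
eef_rot: [[-0.0, 1.0, 0.001], [1.0, 0.0, -0.0], [-0.0, 0.001, -1.0]]
ft_force: [-1.2, -0.8, 6.0]
grip_width: 0.0114
finger_force: 10.0
```

Home at 6 N. Hold briefly, release and retreat.

apply_moves --rows "0 0 0 0 255;0 0 0 0 255;0 0 0 0 255;0 0 0 0 255;0 0 0 0 150;0 0 0 0 150;0 0 0 0 150;0 0 0 0 150;0 0 -0.02 0 150;0 0 -0.06 0 150;0 0 -0.12 0 150;0 0 -0.12 0 150"

```text
time_s: 28.3
position: [0.488, 0.0357, 0.2396]
eef_rot: [[-0.0, 1.0, 0.008], [1.0, 0.0, -0.001], [-0.001, 0.008, -1.0]]
ft_force: [0.6, 0.0, -1.3]
grip_width: 0.0365
finger_force: 0.0
```

apply_moves --rows "-0.05 -0.05 -0.04 0 150;-0.05 -0.05 -0.04 0 150;-0.05 -0.05 -0.04 0 150;-0.05 -0.05 -0.04 0 150"

```text
time_s: 28.8
position: [0.4371, -0.0137, 0.2749]
eef_rot: [[-0.0, 1.0, -0.001], [1.0, 0.0, 0.001], [0.001, -0.001, -1.0]]
ft_force: [-0.7, -0.4, -0.4]
grip_width: 0.0361
finger_force: 0.0
```

Run:
```python
from h import *
p,R,s=tool();print(s['time_s'],p,s['ft_force'],s['grip_width'])
M,im=shot('scene')
print([(n,pt('scene',M,n)) for n in ('pillar_60_top','gauge_head','pillar_52_top','pillar_44_top')])
a=im[170:310,250:410,::-1]; b=im[190:310,470:570,::-1]
a=cv2.resize(a,(480,420)); b=cv2.resize(b,None,fx=3,fy=3); b=cv2.copyMakeBorder(b,0,60,0,0,0)
cv2.imwrite('pics/end.png',np.hstack([a,b]))
```

```text
28.8 [ 0.4371 -0.0137  0.2749] [-0.6982 -0.4073 -0.3626] 0.03609592400243071
[('pillar_60_top', [(array([0.4849, 0.0358, 0.0718]), 0.54)]), ('gauge_head', [(array([0.4602, 0.2928, 0.0937]), 0.8)]), ('pillar_52_top', [(array([ 0.5177, -0.3084,  0.0613]), 0.54)]), ('pillar_44_top', [(array([ 0.5126, -0.3589,  0.0535]), 0.53)])]
```

View pics/end.png

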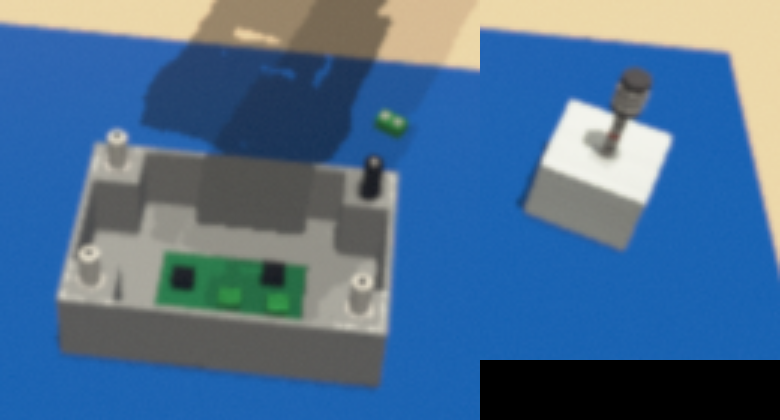

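The black pillar stands in the corner at (371,178), level with the other three. The gauge is seated in its stand at (625,115), and the terminal block is untouched. Handing in.

```bash
python3 -c "
from station import robot; print(robot.sign_off())"
```

```text
the job is handed in; nothing more can be done
None
```

The socket is 36 mm deep, so I fitted the black 60 mm pillar, pressed home at about 6 N and let go; the gauge is back in its stand, and the job was handed in at about 29 s with no verdict shown.

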